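Seat the vial caps, then hold the block heater's lid open

TASK

Press all three push caps on the vials in the rack down until they are fully home. Then lift the block heater's lid, which has a handle at its front, to 60 degrees from closed and hold it there, within about five degrees, so that a colleague can load the vials; the lid falls shut if let go, so finish while still holding it open. Leave the tape roll, stopwatch, petri dish and crucible where they are.

Things in the scene. Friction and masses are not known exactly. Their poses are not given: they have to be found in the camera images.
- block_heater: white block heater for vials, fixed to the worktop, body 160 x 160 mm and 94 mm high; origin at the centre of its underside, z up; its front, with a blank grey control panel, faces its -x; the lid covers its whole top
- heater_lid (a joint): angle of the heater's grey lid in rad: 0 closed (level), grows as the front edge rises, stop at 1.75. Lid 160 x 160 x 12 mm, about 0.25 to 0.5 kg, hinged along the top rear edge (heater's y direction); no stay or friction worth the name: below about 90 degrees it falls shut when let go
- lid_handle (a point): grip point, mid thickness, of the handle: a black bar 18 mm wide (heater's y), 12 mm thick, jutting 48 mm forward from the middle of the lid's front edge; the point is 34 mm in front of that edge, 194 mm from the hinge axis, 100 mm up when closed; axes turn with the lid. Free space below. Can be pinched across its 18 mm from above and turns in the pinch as the lid swings
- lid_hinge (a point): middle of the lid's hinge axis, at the heater's top rear edge, 80 mm behind the heater's centre and 100 mm above its underside; the hinge axis is this frame's y
- vial_rack: aluminium vial rack fixed to the worktop, to the left or to the right of the heater's front, 60 x 150 mm and 42 mm high, with three amber vials in a row along its y, 48 mm apart; origin at the centre of its underside, z up
- cap_left (a joint): how far the ribbed grey push cap at the rack's +y end stands above its home position (m): 0 is fully home, 0.009 the most; starts 4 to 8 mm up with the narrow white vial neck bare below it; it slides straight down against 5 N of friction onto a hard stop and stays where it is pushed
- cap_left_top (a point): centre of the flat top of the cap at the rack's +y end; cap 29 mm across, 20 mm high; its top is 84 mm above the worktop when home
- cap_middle (a joint): how far the ribbed grey push cap in the middle stands above its home position (m): 0 is fully home, 0.009 the most; starts 4 to 8 mm up with the narrow white vial neck bare below it; it slides straight down against 5 N of friction onto a hard stop and stays where it is pushed
- cap_middle_top (a point): centre of the flat top of the cap in the middle; cap 29 mm across, 20 mm high; its top is 84 mm above the worktop when home
- cap_right (a joint): how far the ribbed grey push cap at the rack's -y end stands above its home position (m): 0 is fully home, 0.009 the most; starts 4 to 8 mm up with the narrow white vial neck bare below it; it slides straight down against 5 N of friction onto a hard stop and stays where it is pushed
- cap_right_top (a point): centre of the flat top of the cap at the rack's -y end; cap 29 mm across, 20 mm high; its top is 84 mm above the worktop when home
- tape_roll: loose roll of tape lying flat, 108 mm across, 24 mm high, on the side where the rack is not; bystander; origin at the centre of its underside
- stopwatch: loose black stopwatch lying flat in front of the heater, 97 x 91 x 18 mm; bystander; origin under its centre
- petri_dish: loose glass petri dish, 69 mm across, 15 mm high, far left; bystander; origin under its centre
- crucible: loose white lidded crucible, 45 mm across, 49 mm high, far right; bystander; origin under its centre
There are look-alikes about, which are no part of the job. Leave any blue look-alike of the vial_rack alone.

How it is judged:
By the outcome, as a careful person would: the job done as asked, in the order asked, and still so for the second after the job is handed in, while the arm keeps its last pose, push and grip.
It also fails if it takes over 64 s, if anything falls off the work surface, if the arm or the gripper's body presses on something with over 40 N, if the wrist force passes 120 N, or if a joint passes its speed limit or range.

ROBOT

A 7-joint arm with a two-finger parallel gripper is mounted at the origin on a cart in front of the work surface, level with it; the furniture and walls round the work are solid. World frame = base frame: x ahead of the robot, y to its left, z up, the work surface at z = 0. Lengths are in mm, angles in rad, forces in N, time in s.
With the tool pointing down it reaches from about 425 to 925 mm from the base axis. Payload 6.8 kg.
Tool frame: the origin (TCP) lies between the finger pads; the fingertips stand 8 mm ahead of it and the grasp point (between the pads) lies 11 mm behind it; z points along the fingers, y is the direction in which the jaws open and shut (so a half turn about z gives the same grasp; the last joint's range is limited). The gripper opens to 85 mm and grips with 20 to 120 N. Pads are 22 mm wide; open, the fingers measure 114 mm over their backs; the gripper's body (76 mm by 85 mm) begins 54 mm behind the grasp point. The pads swing forward as they close: fully open they stand 13 mm farther back than shut.
Start: joints at [1.027, 0.477, 0.022, 1.555, -0.011, 1.109, -0.083], TCP at [284.953, -611.923, 212.208] pointing down, gripper open.
Joint ranges: [-2.96, 2.96], [-0.34, 2.1], [-1.41, 1.46], [0.24, 2.44], [-1.37, 4.51], [0.17, 1.92], [-2.96, 2.96]. Speed limits (rad/s): [2.39, 2.39, 3.14, 3.14, 3.14, 3.14, 3.14].

INTERFACE

Orientations are given as a rotation vector (axis times angle).
In Python, from rig import ctrl gives the robot as it stands.
- The arm moves only by the shell command python3 -m crank 'ROWS' [OPENING]. ROWS is JSON, a list that holds one entry, the list of rows, each a list of 4 numbers: the shift along the tool's x, y, z in cm, then the turn about the tool's z in degrees. In form: [[[tx, ty, tz, roll], ...]]. A call has 1 to 10 rows; each row is the pose to reach, as a shift and turn from the pose commanded when the call began, along the tool's axes at that moment; what a row does not reach only later rows make up. A row lasts 1/10 s, in which the tool goes at most 50 mm and 8.59 degrees, less where a joint would pass 70% of its speed; a pose out of reach is approached as far as the arm can. A call with a gripper value outside its range is refused whole. OPENING is the closure in counts, from 0 (fully open) to 255 (shut), set as the call begins (- or left out, the last holds). The fingers move at their own pace and stop on an object; the grip force is fixed at half the most. Time passes only in rows, so rows that repeat a pose let the fingers close. It gives the time, the measured TCP pose, the force and the opening at its end, in the units of the state.
- ctrl.observe(): the state, without advancing time (a new reading comes with each control period).
- ctrl.get_image(name): name is "scene" or "top" or "wrist"; returns a dict with "pixels" (480x640x3 uint8, blue, green, red), "mtx" (3x3 intrinsics, pixels), "R" (3x3) and "t" (3): a world point X has camera coordinates R X + t. Camera axes: x right, y down, z forward; pixel columns grow to the right and rows downward; lengths in mm; the calibration is good to about 2 mm. The wrist camera is an equidistant fisheye: a pixel r from the principal point sees the ray r / f radians off the axis. A picture is of the moment at which its call begins. There is no depth.
- ctrl.hand_in(): hands the job in, once; it reports no verdict.
Trained networks look in a picture, given as the dict that the camera call returned (one of the last four; its "shot" number tells which), for a name from the list of things; names that differ only in an ending like _2 or _b are one class to them, and where a whole thing is asked for, a point or a joint stands for the part that bears it (a point fixed in the world has none). Each returns a list of dicts, best first, with "score" (0 to 1); they miss things now and then, are a little off and sometimes report something else, mostly with a low value. They report only what shows in the picture. A call takes as long as a camera call. They do not tell look-alikes from the thing itself.
- ctrl.silhouettes(picture, thing): "pixels" (480x640 bool, what is visible of it) and "xy" ([column, row] in pixels, amid what is visible of it).
The state is a dict: "t": time; "joints": joint angles; "joint_vel": joint speeds; "effort": joint torques, N m; "position": TCP position; "eef_rot": TCP orientation; "contact_force": force on the tool from outside, world axes, zero at the start; "wrist_torque": the same for the moment, N m; "gripper_width": finger opening in mm.
Only numpy, scipy, OpenCV 4.12 (cv2) and the standard library are available. Lean on these libraries where they do the work, as an engineer would, in place of code of your own. Each camera call takes 0.05 s, during which the arm holds its last target. There are 200 camera calls.

## Working session

There is one attempt and no reset: what is moved stays moved. The work goes in short steps, Python scripts to look and compute and a shell command to move; the robot and the scene stay as the last step left them, time stands still between calls to the robot, and variables do not carry over. Pictures are saved under pics/ and viewed, about 8 in all and at most 12, crops included, and the job is handed in when it is done.

```bash
ls; mkdir -p pics; python3 - <<'E'
from rig import ctrl
import cv2
s=ctrl.observe();print(s)
for n in("scene","top"):
    p=ctrl.get_image(n);cv2.imwrite(f"pics/{n}0.png",p["pixels"]);print(n,p["mtx"],p["R"],p["t"])
    for th in("block_heater","heater_lid","lid_handle","vial_rack","cap_left","cap_middle","cap_right","tape_roll","stopwatch"):
        print(th,[(round(float(d["score"]),2),[round(float(v)) for v in d["xy"]],int(d["pixels"].sum())) for d in ctrl.silhouettes(p,th)])
print(ctrl.observe()["t"])
E
```

```text
pics
{'t': 0.0, 'joints': array([ 1.02686958,  0.47777547,  0.02237383,  1.5564567 , -0.01147866,
        1.10929597, -0.08310367]), 'joint_vel': array([ 4.98283941e-05, -2.22339832e-04, -1.50686455e-03,  4.78498887e-04,
        1.30597433e-03,  1.74964228e-03, -1.09059665e-03]), 'effort': array([-6.62980165e-04, -5.96442819e+01,  1.60747491e+00, -2.81198323e+01,
        1.24023895e-02,  9.42570943e-03, -8.78473060e-06]), 'position': array([ 284.65238271, -611.35380976,  211.2407153 ]), 'eef_rot': array([-3.06561754e+00, -6.78813420e-01,  8.68618714e-04]), 'contact_force': array([-0.29452686,  0.46726066,  0.27248559]), 'wrist_torque': array([ 0.0541482 , -0.02855987,  0.00658205]), 'gripper_width': 85.41240100790165}
scene [[547.88996379   0.         324.39840256]
 [  0.         547.88996379 248.50858645]
 [  0.           0.           1.        ]] [[-0.62702018 -0.77880097 -0.01774101]
 [-0.43529142  0.3691624  -0.82112149]
 [ 0.64603953 -0.50713724 -0.57047765]] [ 256.79270899  358.68774161 1569.57397705]
block_heater [(0.77, [290, 267], 2603)]
heater_lid [(0.65, [296, 259], 1442)]
[... 184 characters left out ...]
6], 600)]
stopwatch [(0.52, [328, 310], 246)]
top [[530.11781473   0.         322.12693549]
 [  0.         530.11781473 237.30996816]
 [  0.           0.           1.        ]] [[-0.00482661 -0.99998726  0.00147627]
 [-0.99319869  0.00462209 -0.11634005]
 [ 0.11633174 -0.00202776 -0.99320834]] [-141.55396945  549.33802248 1683.41285205]
block_heater [(0.91, [277, 231], 3003)]
heater_lid [(0.6, [273, 233], 2730), (0.48, [274, 227], 2998)]
lid_handle [(0.74, [272, 229], 2687)]
vial_rack [(0.93, [373, 267], 868), (0.72, [495, 265], 889)]
cap_left [(0.56, [356, 265], 66), (0.45, [486, 268], 93)]
cap_middle [(0.65, [498, 265], 76)]
cap_right []
tape_roll []
stopwatch [(0.59, [271, 292], 295)]
1.0
```

View images.

```bash
python3 - <<'E'
import cv2,numpy as np
a=cv2.imread("pics/top0.png")[180:330,200:540];b=cv2.imread("pics/scene0.png")[200:380,200:480]
a=cv2.resize(a,(680,300),interpolation=cv2.INTER_CUBIC);b=cv2.resize(b,(466,300),interpolation=cv2.INTER_CUBIC)
c=np.zeros((600,680,3),np.uint8);c[:300]=a;c[300:,:466]=b
cv2.imwrite("pics/v1.png",c)
E
```

```text
(no output)
```

View pics/v1.png

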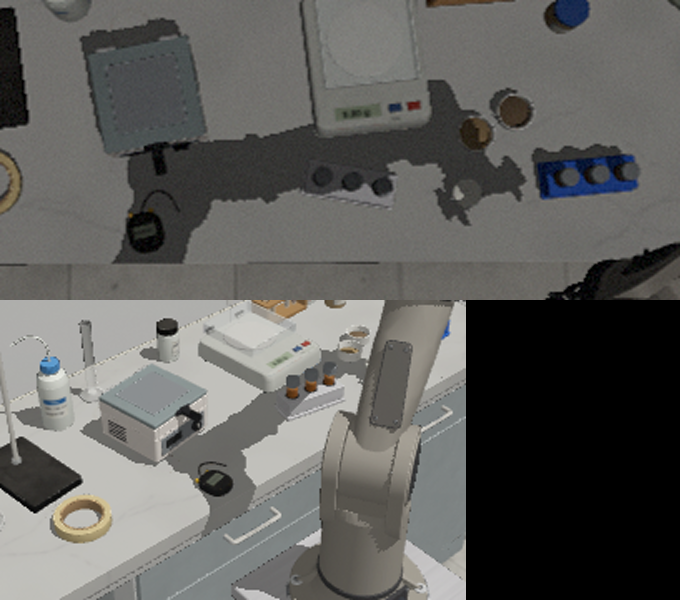

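View pics/top0.png

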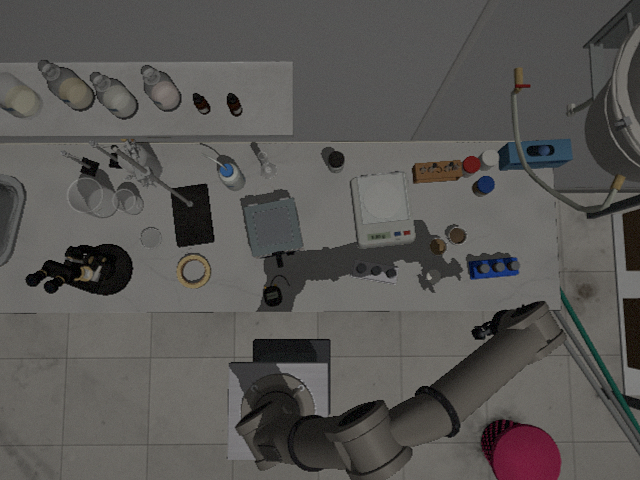

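```bash
cat > h.py <<'E'
import numpy as np,cv2
def onplane(p,u,v,z,fish=False):
    M=np.array(p["mtx"]);R=np.array(p["R"]);t=np.array(p["t"])
    x=np.array([(u-M[0,2])/M[0,0],(v-M[1,2])/M[1,1]])
    if fish:
        th=np.linalg.norm(x);d=np.r_[x/th*np.sin(th),np.cos(th)] if th>1e-9 else np.array([0,0,1.])
    else: d=np.r_[x,1]
    c=-R.T@t;d=R.T@d
    return c+d*(z-c[2])/d[2]
def proj(p,X,fish=False):
    M=np.array(p["mtx"]);q=np.array(p["R"])@np.array(X,float)+np.array(p["t"])
    if fish:
        r=np.hypot(q[0],q[1]);k=np.arctan2(r,q[2])/max(r,1e-9);x=q[:2]*k
    else:x=q[:2]/q[2]
    return np.array([M[0,0]*x[0]+M[0,2],M[1,1]*x[1]+M[1,2]])
E
python3 - <<'E'
from rig import ctrl
from h import *
from scipy.spatial.transform import Rotation as Ro
p=ctrl.get_image("top")
f=lambda x,y,z:onplane(p,200+x/2,180+y/2,z).round(1)
for c in((322,177),(352,181),(383,186)):print("cap",f(*c,90))
for c in((85,55),(186,37),(205,135),(106,154)):print("lid",f(*c,106))
for c in((156,150),(161,173)):print("h",f(*c,106))
print(Ro.from_rotvec(ctrl.observe()["eef_rot"]).as_matrix().round(3))
w=ctrl.get_image("wrist");cv2.imwrite("pics/w0.png",w["pixels"]);print(w["mtx"])
E
```

```text
cap [ 443.8 -264.3   90. ]
cap [ 437.4 -310.8   90. ]
cap [ 429.4 -358.7   90. ]
lid [634.7 103.6 106. ]
lid [662.4 -53.6 106. ]
lid [508.6 -83.2 106. ]
lid [479.9  69.3 106. ]
h [485.7  -7.7 106. ]
h [450.2 -15.5 106. ]
[[ 0.907  0.422  0.   ]
 [ 0.422 -0.907 -0.   ]
 [-0.     0.    -1.   ]]
[[371.64829954   0.         321.31109178]
 [  0.         371.64829954 238.03103241]
 [  0.           0.           1.        ]]
```

```bash
python3 -m crank '[[[4,-3,0,2],[8,-6,0,5],[12,-9.5,0,8],[16,-12.5,0,10],[20,-16,0,12],[24,-19,0,14],[26.5,-20.7,0,14],[26.5,-20.7,0,14],[26.5,-20.7,0,14]]]' 255
python3 - <<'E'
from rig import ctrl
from h import *
w=ctrl.get_image("wrist");cv2.imwrite("pics/w1.png",w["pixels"])
print(ctrl.observe()["position"],ctrl.observe()["gripper_width"], -np.array(w["R"]).T@w["t"])
for th in("cap_left","cap_middle","cap_right","vial_rack"):
  print(th,[(round(float(d["score"]),2),[round(float(v)) for v in d["xy"]],onplane(w,*d["xy"],90,True).round(1)) for d in ctrl.silhouettes(w,th)])
for c in((443.8,-264.3,90),(437.4,-310.8,90),(429.4,-358.7,90)):print(proj(w,c,True))
E
```

```text
t: 2.0
position: [438.3, -311.8, 212.4]
eef_rot: [3.126, 0.304, 0.0]
contact_force: [0.4, -0.1, 0.4]
gripper_width: -0.4
[ 437.46369581 -313.10102334  212.32868478] 0.08599752732434993 [ 501.48376016 -298.85334987  376.02136174]
cap_left [(0.92, [264, 199], array([ 447.6, -264. ,   90. ])), (0.79, [620, 275], array([ 445.7, -635.8,   90. ]))]
cap_middle [(0.93, [321, 221], array([ 438.8, -311.2,   90. ])), (0.66, [633, 279], array([ 445.4, -661.5,   90. ])), (0.6, [322, 206], array([ 450.6, -309.7,   90. ]))]
cap_right [(0.67, [377, 239], array([ 433. , -357.9,   90. ]))]
vial_rack [(0.8, [323, 206], array([ 450.3, -310.3,   90. ])), (0.58, [604, 264], array([ 453.9, -604. ,   90. ])), (0.36, [59, 57], array([546.9, -46.4,  90. ]))]
[264.04293823 203.52128363]
[320.50990557 222.25924938]
[376.87989614 243.01296072]
```

View pics/w1.png

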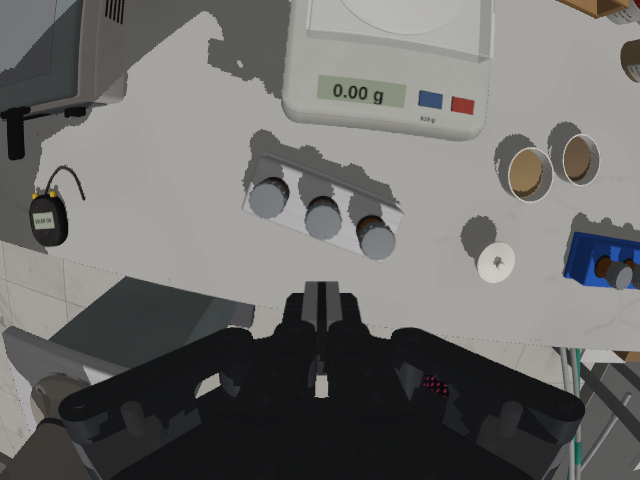

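```bash
python3 -m crank '[[[0,0,4,0],[0,0,8,0],[0,0,10,0],[0,0,10.5,0],[0,0,11,0],[0,0,11.4,0],[0,0,11.7,0],[0,0,12,0],[0,0,12,0],[0,0,12,0]]]'
python3 -m crank '[[[0,0,0.1,0],[0,0,0.2,0],[0,0,0.2,0]]]'
```

```text
t: 3.25
position: [438.0, -312.5, 92.5]
eef_rot: [3.127, 0.3, 0.001]
contact_force: [0.4, 0.3, 0.4]
gripper_width: -0.3
t: 3.55
position: [437.8, -312.4, 90.1]
eef_rot: [-3.127, -0.3, 0.0]
contact_force: [-0.3, -0.8, -0.4]
gripper_width: -0.0
```

```bash
python3 -m crank '[[[0,0,0.1,0],[0,0,0.2,0],[0,0,0.2,0]]]'; python3 - <<'E'
from rig import ctrl
from h import *
w=ctrl.get_image("wrist");s=ctrl.get_image("scene")
print(proj(s,(438,-312,85)))
a=cv2.resize(w["pixels"][170:320,220:420],(600,450));u,v=proj(s,(438,-312,85)).astype(int);b=cv2.resize(s["pixels"][v-40:v+40,u-25:u+25],(200,320))
c=np.zeros((450,800,3),np.uint8);c[:,:600]=a;c[:320,600:]=b
cv2.imwrite("pics/w2.png",c)
E
```

```text
t: 3.85
position: [437.7, -312.4, 88.0]
eef_rot: [-3.127, -0.3, 0.0]
contact_force: [-0.4, 0.1, 0.3]
gripper_width: 0.1
[386.84009439 243.77765567]
```

View pics/w2.png

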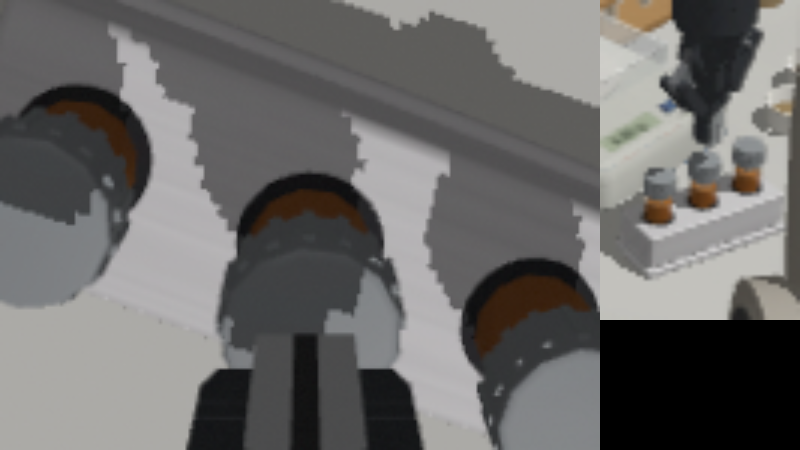

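```bash
for i in 1 2 ; do python3 -m crank '[[[0,0,0.1,0],[0,0,0.2,0]]]'|egrep 'pos|force'; done
```

```text
position: [437.8, -312.5, 86.2]
contact_force: [-0.6, 0.4, 0.6]
position: [437.8, -312.4, 84.1]
contact_force: [0.5, -0.5, 0.2]
```

```bash
python3 - <<'E'
from rig import ctrl
from h import *
w=ctrl.get_image("wrist");s=ctrl.get_image("scene")
for z in(76,84,92,100):print(z,proj(s,(438,-312,z)),proj(w,(438,-312,z),True))
a=cv2.resize(w["pixels"][190:290,260:380],(480,400),interpolation=cv2.INTER_NEAREST);b=cv2.resize(s["pixels"][215:265,365:415],(320,320),interpolation=cv2.INTER_NEAREST)
c=np.zeros((400,800,3),np.uint8);c[:,:480]=a;c[:320,480:]=b
cv2.imwrite("pics/w3.png",c);print(ctrl.observe()["joints"],ctrl.observe()["effort"])
E
```

```text
76 [386.72160703 245.84801642] [321.7576091  272.04395222]
84 [386.82689852 244.00823063] [321.77042959 277.97259969]
92 [386.93268078 242.1598695 ] [321.78431164 284.4254572 ]
100 [387.03895724 240.30287296] [321.79938247 291.47080554]
[ 0.55688807  0.4181634  -0.06587789  1.99181513  0.03991805  0.73311481
 -0.91231434] [-2.28975587e-03 -4.89849365e+01  3.65817044e-01 -2.10437769e+01
  1.15867815e-02 -2.61748955e-02 -1.78615301e-03]
```

View pics/w3.png

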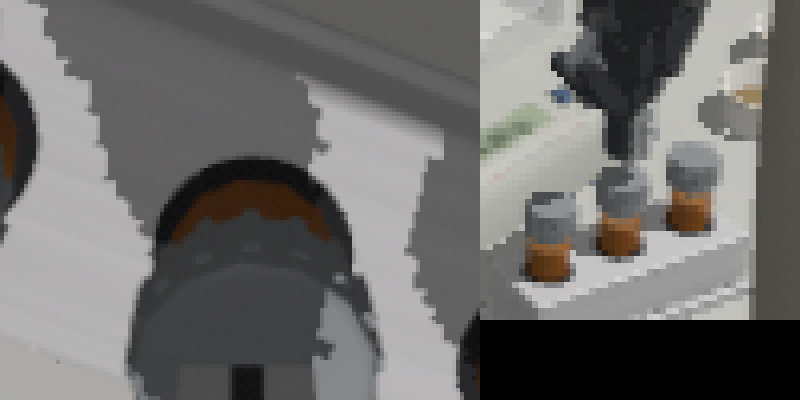

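```bash
for i in 1 2 3; do python3 -m crank '[[[0,0,0.1,0],[0,0,0.2,0]]]'|egrep 'pos|force'; done
```

```text
position: [437.9, -312.4, 82.2]
contact_force: [0.2, 0.1, -0.4]
position: [437.8, -312.4, 80.1]
contact_force: [-0.4, -0.3, 0.2]
position: [437.8, -312.4, 78.1]
contact_force: [0.6, -1.4, -0.6]
```

```bash
for i in 1 2 3; do python3 -m crank '[[[0,0,0.1,0],[0,0,0.2,0]]]'|egrep 'pos|force'; done; python3 - <<'E'
from rig import ctrl
from h import *
w=ctrl.get_image("wrist");s=ctrl.get_image("scene")
a=cv2.resize(w["pixels"][190:290,240:400],(640,400),interpolation=cv2.INTER_NEAREST)
cv2.imwrite("pics/w4.png",a);cv2.imwrite("pics/s4.png",s["pixels"])
for th in("cap_left","cap_middle","cap_right"):
  print(th,[(round(float(d["score"]),2),[round(float(v)) for v in d["xy"]],onplane(w,*d["xy"],88,True).round(1)) for d in ctrl.silhouettes(w,th)])
E
```

```text
position: [437.8, -312.4, 76.1]
contact_force: [0.5, 0.2, 0.1]
position: [437.8, -312.4, 74.1]
contact_force: [-0.3, -0.1, 0.2]
position: [437.8, -312.4, 72.1]
contact_force: [0.0, -0.2, 1.1]
cap_left [(0.77, [224, 248], array([ 449.1, -267.6,   88. ])), (0.55, [416, 312], array([ 435.7, -355.8,   88. ]))]
cap_middle [(0.96, [326, 274], array([ 446.2, -312.3,   88. ]))]
cap_right [(0.89, [418, 310], array([ 436.5, -356.4,   88. ])), (0.34, [20, 46], array([ 531.7, -137.8,   88. ]))]
```

View pics/w4.png

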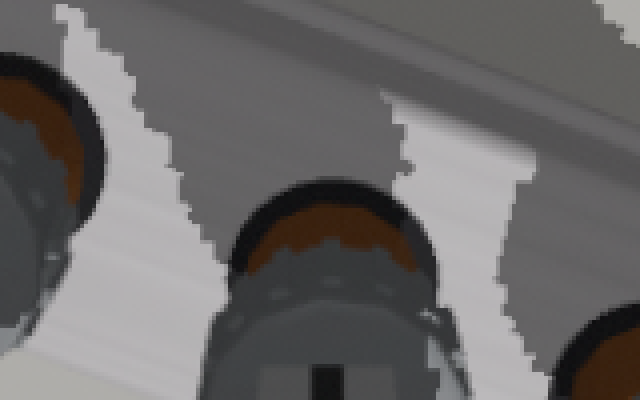

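```bash
for i in 1 2 3 4 5; do python3 -m crank '[[[0,0,0.1,0],[0,0,0.2,0]]]'|egrep 'pos|force'; done
```

```text
position: [437.9, -312.5, 70.3]
contact_force: [-1.2, 0.1, 4.6]
position: [437.9, -312.5, 68.4]
contact_force: [-1.6, 0.0, 4.9]
position: [437.9, -312.5, 66.3]
contact_force: [-0.4, -0.1, 5.9]
position: [437.9, -312.5, 64.8]
contact_force: [-5.2, 3.7, 20.1]
position: [438.0, -312.6, 64.7]
contact_force: [-10.5, 7.3, 40.4]
```

```bash
python3 -m crank '[[[0,0,-1,0],[0,0,-3,0],[-0.8,2.2,-3,0],[-1.6,4.4,-3,0],[-1.6,4.5,-3,0],[-1.6,4.5,-2,0],[-1.6,4.5,-1.5,0],[-1.6,4.5,-1.5,0]]]'|egrep 'pos|force'
```

```text
position: [430.1, -357.8, 75.6]
contact_force: [0.1, 0.2, 0.1]
```

```bash
for i in 1 2; do python3 -m crank '[[[0,0,0.1,0],[0,0,0.2,0],[0,0,0.3,0],[0,0,0.4,0]]]'|egrep 'pos|force';done; for i in 1 2 ; do python3 -m crank '[[[0,0,0.1,0],[0,0,0.2,0]]]'|egrep 'pos|force'; done
```

```text
position: [430.8, -359.6, 73.3]
contact_force: [-1.2, 1.0, 0.6]
position: [430.7, -359.7, 69.3]
contact_force: [-1.1, 0.5, 4.5]
position: [430.7, -359.7, 67.5]
contact_force: [-2.0, 0.8, 4.8]
position: [430.7, -359.7, 65.3]
contact_force: [-1.7, 0.8, 4.9]
```

```bash
for i in 1 2 ; do python3 -m crank '[[[0,0,0.1,0],[0,0,0.2,0]]]'|egrep 'pos|force'; done
```

```text
position: [430.8, -359.8, 64.8]
contact_force: [-7.6, 6.6, 28.3]
position: [430.9, -359.9, 64.6]
contact_force: [-12.2, 9.2, 45.8]
```

```bash
python3 -m crank '[[[0,0,-1,0],[0,0,-3,0],[0.8,-2.2,-3,0],[1.6,-4.5,-3,0],[2.4,-6.8,-3,0],[3.2,-9,-3,0],[3.2,-9.1,-2,0],[3.2,-9.1,-1.6,0],[3.2,-9.1,-1.6,0],[3.2,-9.1,-1.6,0]]]'|egrep 'pos|force'
for i in 1 2; do python3 -m crank '[[[0,0,0.1,0],[0,0,0.2,0],[0,0,0.3,0],[0,0,0.4,0]]]'|egrep 'pos|force';done; for i in 1 2 ; do python3 -m crank '[[[0,0,0.1,0],[0,0,0.2,0]]]'|egrep 'pos|force'; done
```

```text
position: [444.4, -265.3, 76.9]
contact_force: [0.1, -0.6, 0.2]
position: [444.8, -264.4, 73.2]
contact_force: [-0.1, 0.5, 0.6]
position: [444.8, -264.2, 69.2]
contact_force: [-1.2, 0.9, 4.6]
position: [444.8, -264.2, 67.4]
contact_force: [-1.2, 0.7, 4.5]
position: [444.8, -264.2, 65.3]
contact_force: [-1.3, 0.9, 4.8]
```

```bash
for i in 1 2 ; do python3 -m crank '[[[0,0,0.1,0],[0,0,0.2,0]]]'|egrep 't:|pos|force'; done
```

```text
t: 11.7
position: [444.9, -264.3, 64.7]
eef_rot: [3.127, 0.3, -0.0]
contact_force: [-8.7, 4.9, 31.2]
t: 11.9
position: [445.0, -264.4, 64.5]
eef_rot: [3.127, 0.299, 0.0]
contact_force: [-14.7, 8.2, 51.8]
```

```bash
python3 -m crank '[[[0,0,-4,0],[0,0,-8,0],[0,0,-12,0],[1,-4,-13,0],[2.2,-8.5,-13,0],[3.4,-13,-13,0],[4.5,-17.5,-13,0],[5.5,-22,-13,0],[6.4,-24.3,-13,0],[6.4,-24.3,-13,0]]]' 0
python3 -m crank '[[[0,0,0,0],[0,0,0,0]]]' 
python3 - <<'E'
from rig import ctrl
from h import *
w=ctrl.get_image("wrist");cv2.imwrite("pics/w5.png",w["pixels"])
print(-np.array(w["R"]).T@w["t"])
for th in("lid_handle","cap_left","cap_middle","cap_right"):
  print(th,[(round(float(d["score"]),2),[round(float(v)) for v in d["xy"]],onplane(w,*d["xy"],106 if 'lid' in th else 84,True).round(1)) for d in ctrl.silhouettes(w,th)])
for c in((461,-13.5,106),(450.2,-15.5,106),(485.7,-7.7,106)):print(proj(w,c,True))
E
```

```text
t: 12.9
position: [461.8, -9.2, 191.1]
eef_rot: [-3.125, -0.311, -0.002]
contact_force: [-0.0, 0.1, -0.7]
gripper_width: 85.1
t: 13.1
position: [461.1, -14.9, 190.9]
eef_rot: [3.127, 0.297, -0.001]
contact_force: [0.3, 0.2, -0.0]
gripper_width: 85.4
[524.53130426  -2.17470963 354.4165609 ]
lid_handle [(0.89, [320, 96], array([552.6,   4.2, 106. ])), (0.26, [621, 313], array([ 438.2, -319.1,  106. ]))]
cap_left [(0.61, [573, 287], array([ 449.6, -258.2,   84. ]))]
cap_middle [(0.68, [602, 300], array([ 440.9, -306.7,   84. ]))]
cap_right [(0.75, [620, 309], array([ 434.4, -343. ,   84. ]))]
[320.08745819 233.13336449]
[320.00325777 248.35425167]
[318.50898287 196.81700644]
```

View pics/w5.png

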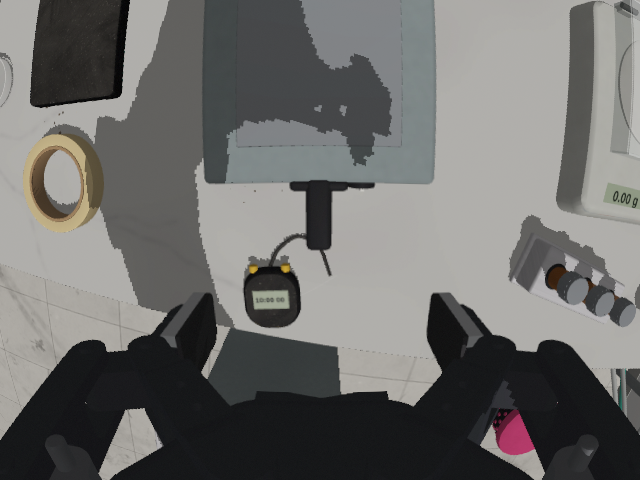

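```bash
python3 -m crank '[[[0,0,4,0],[0,0,8,0],[0,0,11,0],[0,0,12.5,0],[0,0,13,0],[0,0,13,0],[0,0,13,0]]]'
python3 -m crank '[[[0,0,0,0],[0,0,0,0],[0,0,0,0],[0,0,0,0],[0,0,0,0],[0,0,0,0],[0,0,0,0],[0,0,0,0]]]' 255
```

```text
t: 14.05
position: [462.2, -13.5, 62.0]
eef_rot: [3.127, 0.3, 0.002]
contact_force: [0.3, 0.3, 0.6]
gripper_width: 85.7
t: 14.85
position: [461.4, -12.9, 61.6]
eef_rot: [-3.127, -0.3, -0.0]
contact_force: [-2.6, 2.1, 4.9]
gripper_width: 16.9
```

```bash
python3 -m crank '[[[0.03,0,-1,0],[0.1,0,-2,0],[0.25,0,-3,0],[0.4,0,-4,0],[0.65,0,-5,0],[0.95,0,-6,0],[1.3,0,-7,0],[1.7,0,-7.9,0],[2.1,0,-8.8,0],[2.6,0,-9.7,0]]]'
python3 - <<'E'
from rig import ctrl
from h import *
w=ctrl.get_image("wrist");s=ctrl.get_image("scene")
c=np.zeros((480,800,3),np.uint8);c[:,:480]=w["pixels"][:,80:560];c[:320,480:]=cv2.resize(s["pixels"][190:290,240:340],(320,320));cv2.imwrite("pics/w6.png",c)
E
```

```text
t: 15.85
position: [486.3, -8.1, 158.6]
eef_rot: [-3.127, -0.301, 0.002]
contact_force: [1.0, 5.2, -5.9]
gripper_width: 16.9
```

View pics/w6.png

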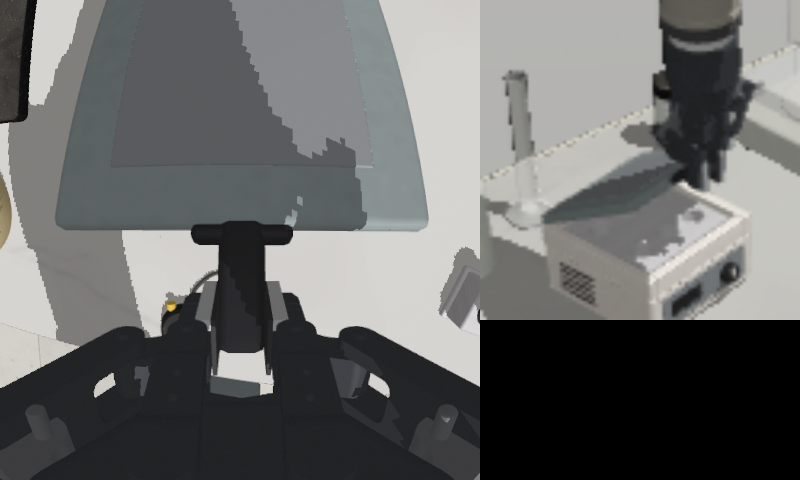

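```bash
python3 -m crank '[[[0.5,0,-0.85,0],[1.1,0,-1.7,0],[1.7,0,-2.5,0],[2.4,0,-3.3,0],[3.1,0,-4.0,0],[3.8,0,-4.7,0],[4.6,0,-5.4,0],[5.4,0,-6,0],[6.2,0,-6.6,0],[7.1,0,-7.1,0]]]'
python3 -m crank '[[[0,0,0,0],[0,0,0,0],[0,0,0,0]]]'
python3 - <<'E'
from rig import ctrl
from h import *
w=ctrl.get_image("wrist");s=ctrl.get_image("scene");t=ctrl.get_image("top")
c=np.zeros((480,800,3),np.uint8);c[:,:480]=w["pixels"][:,80:560];c[:320,480:]=cv2.resize(s["pixels"][170:290,240:360],(320,320));cv2.imwrite("pics/w7.png",c)
import pickle;pickle.dump((w,s,t),open("fin.pkl","wb"))
E
```

```text
t: 16.95
position: [555.8, 5.0, 229.6]
eef_rot: [3.127, 0.3, -0.005]
contact_force: [-4.2, 4.8, -1.0]
gripper_width: 16.9
t: 17.25
position: [556.5, 5.2, 229.9]
eef_rot: [-3.127, -0.3, 0.0]
contact_force: [-3.7, 4.1, 0.8]
gripper_width: 16.7
```

View pics/w7.png

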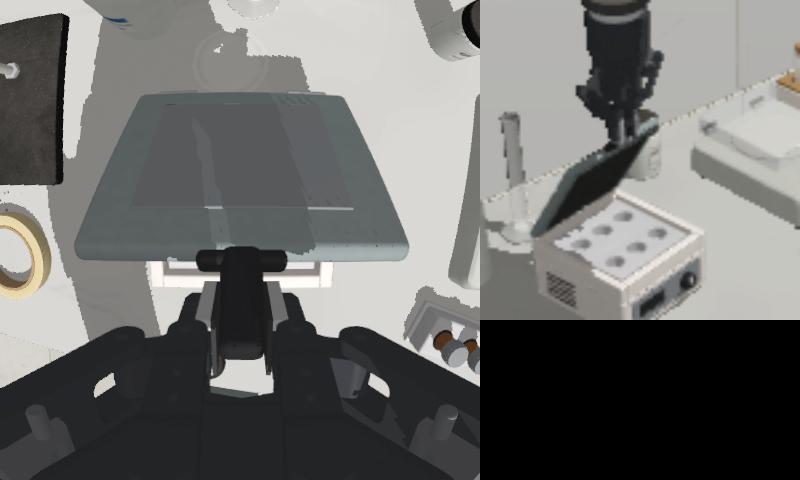

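```bash
python3 - <<'E'
import pickle
from h import *
from rig import ctrl
from scipy.optimize import least_squares
w,s,t=pickle.load(open("fin.pkl","rb"))
pts=[(160,80,-6,155,257),(160,-80,-6,489,257),(0,80,6,220,96),(0,-80,6,426,96)]
def P(q,l,y,n):
    th,hx,hy=q;a=np.deg2rad(11);r=l*np.cos(th)-n*np.sin(th);z=100+l*np.sin(th)+n*np.cos(th)
    return(hx-r*np.cos(a)-y*np.sin(a),hy-r*np.sin(a)+y*np.cos(a),z)
f=lambda q:np.concatenate([proj(w,P(q,l,y,n),True)-(u,v) for l,y,n,u,v in pts])
r=least_squares(f,[1,648,25]);print(np.rad2deg(r.x[0]),r.x,r.fun.round(1))
p=ctrl.get_image("top")
d0=cv2.imread("pics/top0.png")
for n in("tape_roll","stopwatch"):print(n,[(d["score"],d["xy"]) for d in ctrl.silhouettes(p,n)][:1])
o=ctrl.observe();print(o["t"],o["position"],o["contact_force"],o["gripper_width"])
cv2.imwrite("pics/fin.png",cv2.resize(np.vstack([d0[200:320,120:560],p["pixels"][200:320,120:560]]),(792,432)))
E
```

```text
60.57526258593228 [  1.05723778 650.73915712  23.38912427] [ 0.2  0.3  0.9  0.1  0.5 -0.2 -2.2 -0.2]
tape_roll [(0.97, [184.5, 263.1])]
stopwatch []
17.55 [556.46414061   5.17638039 229.90752791] [-3.61826777  4.05875861  1.0367758 ] 16.86779857569897
```

View pics/fin.png

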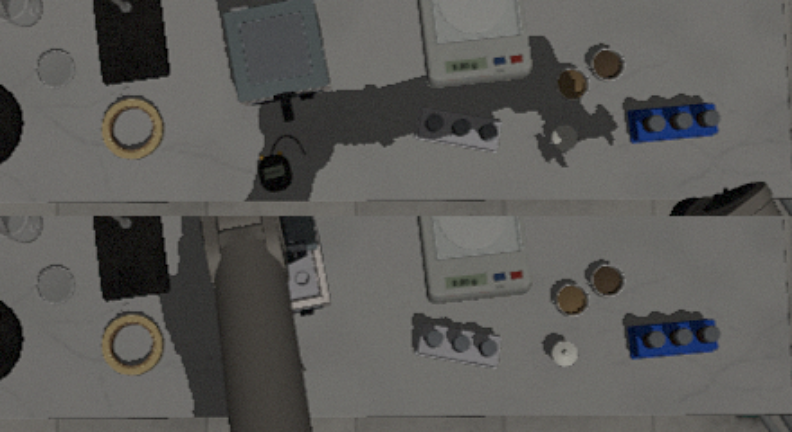

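The picture shows the tape roll, dish and crucible unmoved and the rack's caps in place. The image fit puts the lid at 60.6° and the arm's motion at about 60°, and the grip is steady, so I'm handing in.

```bash
python3 -c "
from rig import ctrl
print(ctrl.hand_in());o=ctrl.observe();print(o['t'],o['position'],o['gripper_width'])"
```

```text
the job is handed in; nothing more can be done
None
the job is handed in; nothing more can be done
```

I pressed all three caps on the grey rack home, then opened the heater lid to about 60° and handed in at about 17.6 s, still holding it by the handle.

- **Caps:** Each cap slid down against about 5 N and then met a hard stop at the same tool height (64.6 to 64.8 mm). I pressed each to 40–52 N at the wrist. I did not measure the final cap heights from a picture.
- **Lid:** The arm's motion gives about 60°, and a fit to the wrist picture gives 60.6°. The pinch held steady at 17 mm, with about 5 N on the tool.
- **Bystanders:** In the last top picture the tape roll, petri dish, crucible and blue rack sit where they were. The arm hid the stopwatch in that picture, and the detector did not report it. I last saw it clear just before I gripped the handle, and the gripper stayed well above it.
- **Disagreement:** The shut fingertips met the caps with the reported tool point about 27 mm lower than the stated geometry implies. I trusted the contact and used the same offset to set the handle grip height.

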